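Hang the basket on the hook stand and snap the cap onto the stud

TASK

First hang the pink basket by its handle on the two-pronged hook stand, the white bar lying across both prongs behind their upturned ends, and let go of it. Then press the orange snap cap straight down onto the brass stud that ends one of the prongs until it clicks, keep pressing after the click until it sits fully home on the collar, and finish holding it there, still pushing down on the cap. Leave the other things on the bench where they are.

Things in the scene. Friction and masses are not known exactly. Their poses are not given: they have to be found in the camera images.
- basket_bar (a point): (Sizes in mm.) Pink basket, loose, 90 (x) x 140 (y) x 60 high, 0.13 to 0.25 kg. This point is the centre of its handle: a straight white round bar, 12 thick, along the basket's y, 165 above the underside, 124 long between two flat uprights at its ends; 99 clear from bar to rim. z is up.
- cap_mid (a point): Orange snap cap, loose, 50 tall, 24 to 42 g, mouth down. This point: on its axis, 25 above its underside. z: its axis, up. Upper part: solid knob 22 across, 23 to 50 above the underside; below: hollow skirt 28 across. The mouth is 14 wide in a lip 5 thick; above it the bore is 20 wide, 20 deep in all.
- stand: Steel hook stand, fixed; z up. Origin on the bench under the front of the blue post, which ends at 236 high. Two prongs (rods 9 thick) at y = +35 and -35 run to its own -x (towards the robot), sloping down to a level stretch x = -72 to -105, then turn up at x = -115. Foot plate 12 thick, x -110 to 30, y -80 to 80.
- crook (a point): Where the centre of the hung bar belongs: mid-way between the prongs, over their level stretch, 205 above the bench; axes as the stand's, the bar lying along y. The upturned prong ends stand 25 towards -x of it: the y = +35 one ends in a steel ball, top at 235, the y = -35 one in the brass stud, top at 246.
- stud: Brass stud, fixed, z up. Origin: centre of the top of its collar (20 across), where the cap's underside comes to rest. 12 across, 18 tall, top 4 tapering to 6. Four sprung balls stand out 3, 9 above the collar: the cap's lip meets them 13 above the collar, passes at 8 to 15 N, then the force drops (click) and 9 of travel, free or pulled down a little, follow to the rigid collar.
- wrench: Bystander: steel wrench lying flat, 180 long, mm; origin at the middle of its underside. To be left alone.
- screw_jar: Bystander: glass jar with a steel lid, 64 across, 85 high, mm; origin at the centre of its underside. To be left alone.
- offcut: Bystander: wood offcut 130 x 60 x 35, mm; origin at the centre of its underside. To be left alone.
- glue: Bystander: white glue bottle with orange cap, 56 across, 160 high, mm; origin at the centre of its underside. To be left alone.
- tape_measure: Bystander: yellow tape measure 30 x 65 x 60, mm; origin at the centre of its underside. To be left alone.
Things that resemble listed ones, but are neither listed nor needed, are in the scene too. Several things look just like the part that bears cap_mid: the one meant starts nearest to the robot's base.

How it is judged:
By the outcome, as a careful person would: the job done as asked, in the order asked, and still so for the second after the job is handed in, while the arm keeps its last pose, push and grip.
It also fails if it takes over 72 s, if anything falls off the work surface, if the arm or the gripper's body presses on something with over 40 N, if the wrist force passes 120 N, or if a joint passes its speed limit or range.

ROBOT

A 6-joint arm with a two-finger parallel gripper is mounted at the origin on the work surface. World frame = base frame: x ahead of the robot, y to its left, z up, the work surface at z = 0. Lengths are in mm, angles in degrees, forces in N, time in s.
With the tool pointing down it reaches from about 375 to 975 mm from the base axis. Payload 3.8 kg.
Tool frame: the origin (TCP) lies midway between the tips of the shut fingers; the grasp point (between the pads) lies 19 mm behind it; z points along the fingers, y is the line along which they close (so a half turn about z gives the same grasp; the last joint's range is limited). The gripper opens to 85 mm and grips with 20 to 120 N. Pads are 22 mm wide; open, the fingers measure 114 mm over their backs; the gripper's body (76 mm by 85 mm) begins 54 mm behind the grasp point. The pads swing forward as they close: fully open they stand 13 mm farther back than shut.
Start: joints at [74.204, 15.12, 91.902, -0, 72.978, -2.114], TCP at [159.66, 655.84, 231.28] pointing down, gripper open.
Joint ranges: [-150.88, 150.88], [-54.13, 125.18], [17.81, 147.31], [-75.09, 255.09], [0, 152.58], [-146.25, 146.25]. Speed limits (degrees/s): [147.25, 147.25, 180, 180, 180, 180].

INTERFACE

Orientations are given as a 3x3 rotation matrix whose columns are the frame's x, y, z axes.
In Python, from plant import status, read_camera, camera_info, ticket gives the robot as it stands.
- The arm moves only by the tool step_arm, never from a script. Its argument "series" is a list of rows, each a list of 3 entries, a list of its own where there are three numbers: the shift along the world's x, y, z in cm, then the turn about the world's z in rad, then the opening, from -1 (shut) to 1 (fully open), so that 0 is half open. In form: [[[x, y, z], roll, fingers], ...]. A call has 1 to 8 rows; each row shifts and turns the commanded pose from where the row before left it; what a row does not reach is not made up. A row lasts 1/12 s, in which the tool goes at most 41.7 mm and 7.16 degrees, less where a joint would pass 70% of its speed; a pose out of reach is approached as far as the arm can. A call is refused whole if a number of a shift passes 4.17 or a number of a turn 0.125, either way. A call with a gripper value outside its range is refused whole. The fingers move at their own pace and stop on an object; the grip force is fixed at half the most. Time passes only in rows, so rows that do not move let the fingers close. It gives the time, the measured TCP pose, the force, the opening and the grip force at its end, in the units of the state.
- status.get_state(): the state, without advancing time (a new reading comes with each control period).
- read_camera(name): name is "side" or "top"; returns (picture, depth): 384x512x3 uint8, red, green, blue; 384x512 float32, mm along the optical axis (not along the pixel's ray), 0 where there is no reading.
- camera_info(name): a dict with "fx", "fy", "cx", "cy" (pixels), "distortion" ([k1, k2, p1, p2, k3] as OpenCV has them; the pictures are not rectified), "position" and "rotation" of the camera in the world. Camera axes: x right, y down, z forward; pixel columns grow to the right and rows downward; lengths in mm; the calibration is good to about 2 mm. A picture is of the moment at which its call begins. camera_info takes no time and is no camera call.
- ticket.job_done(): hands the job in; it is judged then, once.
The state is a dict: "time": time; "joint_positions": joint angles; "joint_vel": joint speeds; "tau": joint torques, N m; "position": TCP position; "tool_rot": TCP orientation; "force": force on the tool from outside, world axes, zero at the start; "ft_torque": the same for the moment, N m; "grip_width": finger opening in mm; "grasp_force": force on a finger pad.
Only numpy, scipy, OpenCV 4.12 (cv2) and the standard library are available. Lean on these libraries where they do the work, as an engineer would, in place of code of your own. Each camera call takes 0.05 s, during which the arm holds its last target. There are 200 camera calls.

## Working session

There is one attempt and no reset: what is moved stays moved. The work goes in short steps, Python scripts to look and compute and a tool call to move; the robot and the scene stay as the last step left them, time stands still between calls to the robot, and variables do not carry over. Pictures are saved under pics/ and viewed, at most 13 in all, crops included, and the job is handed in when it is done.

Besides the shell and the picture viewer there is one more tool, called after "Emit:" as name([rows], argument=value, ...), one row to a line, values as JSON. step_arm: Moves the arm, as the interface text tells. Its arguments: {"type":"object","properties":{"series":{"type":"array","items":{"type":"array"}}},"required":["series"]}

```bash
mkdir -p pics; ls; cat > h.py <<'E'
import numpy as np, cv2
from plant import status, read_camera, camera_info, ticket
def cam(n):
    i=camera_info(n); K=np.array([[i["fx"],0,i["cx"]],[0,i["fy"],i["cy"]],[0,0,1.]])
    return K,np.array(i["distortion"],float),np.array(i["position"],float),np.array(i["rotation"],float).reshape(3,3)
def cloud(n,depth):
    K,d,p,R=cam(n); h,w=depth.shape
    uv=np.stack(np.meshgrid(np.arange(w),np.arange(h)),-1).reshape(-1,1,2).astype(np.float64)
    q=cv2.undistortPoints(uv,K,d).reshape(h,w,2)
    c=np.dstack([q,np.ones((h,w))])*depth[...,None]
    P=c@R.T+p; P[depth==0]=np.nan
    return P
def project(n,pts):
    K,d,p,R=cam(n); c=(np.atleast_2d(pts)-p)@R
    return cv2.projectPoints(c.reshape(-1,1,3),np.zeros(3),np.zeros(3),K,d)[0].reshape(-1,2)
def save(name,img,scale=1):
    cv2.imwrite("pics/"+name,cv2.resize(img[...,::-1],None,fx=scale,fy=scale,interpolation=cv2.INTER_NEAREST))
E
python3 - <<'E'
from h import *
for n in("side","top"):
    im,d=read_camera(n); np.savez(n+"0.npz",im=im,d=d); save(n+"0.png",im,1.5); K,D,p,R=cam(n); print(n,K[0,0],p,R.round(2).tolist())
s=status.get_state(); print(s["time"],s["position"],s["tool_rot"],s["force"],s["grip_width"])
E
```

```text
pics
side 357.1969150551816 [256.497066   547.97139627 839.48846351] [[-0.86, -0.37, 0.37], [-0.52, 0.63, -0.58], [-0.02, -0.68, -0.73]]
top 361.5232895541834 [ 443.70858413    8.00202789 1412.62818941] [[-0.0, -0.99, 0.13], [-1.0, 0.0, -0.0], [0.0, -0.13, -0.99]]
0.1 [159.47251214 655.15732703 229.99970514] [[-9.71621021e-01  2.36542278e-01 -5.84206089e-04]
 [ 2.36542990e-01  9.71618721e-01 -2.11559298e-03]
 [ 6.71983891e-05 -2.19374447e-03 -9.99997591e-01]] [-0.34631846 -0.20413656 -0.17281491] 85.16235474874217
```

View pics/side0.png

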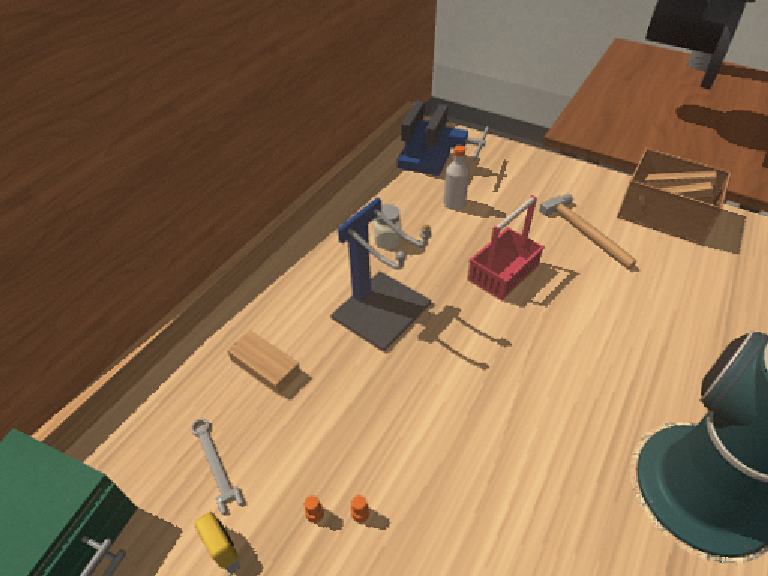

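View pics/top0.png

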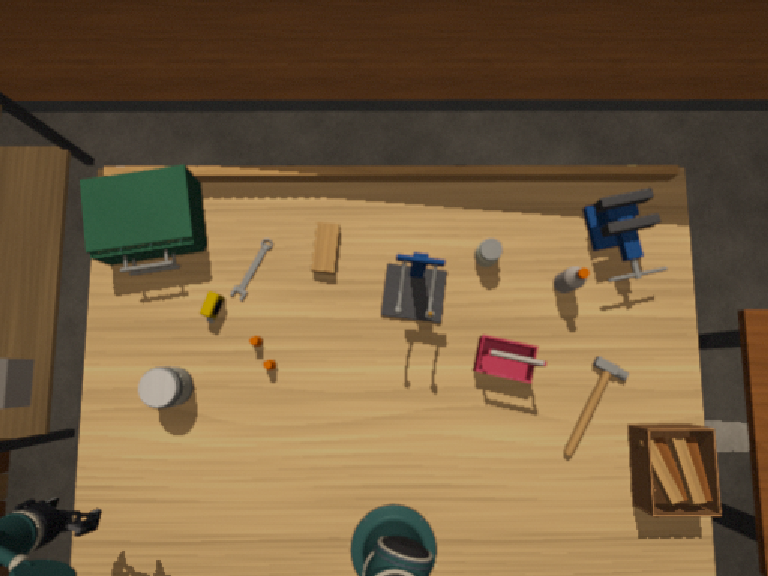

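Side view (pixels of the 768-wide picture): the stand is at (380,270) with its brass stud tip near (427,232), the basket's bar at (517,214), and two caps at (313,510) and (360,510). Top view: the caps are at (256,341) and (269,365), the basket at (508,360) with the bar spanning (492,353)–(543,363), and the stand at (415,290). The only things that could be taken for the cap are those two and the glue's cap at (583,273). The stated rule picks whichever is nearest the base, and I'll measure that now.

```bash
python3 - <<'E'
from h import *
for n in("side","top"):
    z=np.load(n+"0.npz"); im,d=z["im"],z["d"]; P=cloud(n,d); hsv=cv2.cvtColor(im,cv2.COLOR_RGB2HSV)
    H,S,V=[hsv[...,i].astype(int) for i in range(3)]; Z=P[...,2]
    def blobs(name,m,mn):
        k,l,st,c=cv2.connectedComponentsWithStats(m.astype(np.uint8))
        for i in range(1,k):
            if st[i,4]>=mn:
                q=P[l==i]; print(n,name,c[i].round(1),st[i,4],"mean",np.nanmean(q,0).round(),"min",np.nanmin(q,0).round(),"max",np.nanmax(q,0).round())
    blobs("orange",(H<14)&(S>190)&(V>120)&(Z>5)&(Z<200),8)
    blobs("pink",((H>165)|(H<4))&(S>120)&(Z>5)&(Z<220),30)
    X,Y=P[...,0],P[...,1]
    near=(np.hypot(X,Y)<760)&(X>200)
    bar=(S<70)&(V>110)&(Z>140)&(Z<190)&near&(Y<-80)
    blobs("bar",bar,5)
    q=P[bar]; 
    if len(q): 
        vx,vy,x0,y0=cv2.fitLine(q[:,:2].astype(np.float32),cv2.DIST_HUBER,0,.01,.01).ravel(); print("bar dir",np.degrees(np.arctan2(-vx,vy)) ,x0,y0)
        t=(q[:,:2]-[x0,y0])@[vx,vy]; print("ext",t.min(),t.max(), [(x0+vx*a,y0+vy*a) for a in(t.min(),t.max())])
    blobs("blue",(H>100)&(H<130)&(S>120)&(Z>30)&(abs(Y)<150)&(X>400),20)
    fp=(Z>5)&(Z<20)&(V<90)&(abs(Y)<200)&(X>420)&(X<800)
    k,l,st,c=cv2.connectedComponentsWithStats(fp.astype(np.uint8)); i=1+np.argmax(st[1:,4])
    print("plate",cv2.minAreaRect(P[l==i][:,:2].astype(np.float32)),st[i,4])
    pr=(Z>190)&(Z<255)&(abs(Y)<120)&(X>450)&(X<800)&~((H>100)&(H<130)&(S>120))
    blobs("prong",pr,5)
    if n=="side":
        save("crops0.png",np.hstack([im[110:220,215:315],im[310:370,190:290].repeat(1,0) if 0 else im[260:370,180:280],im[110:220,300:400]]),2.6)
E
```

```text
side orange [306.   98.5] 22 mean [ 664. -449.  159.] min [ 654. -462.  157.] max [ 675. -437.  162.]
side orange [206.6 336.9] 88 mean [514. 354.  43.] min [505. 342.  17.] max [527. 364.  53.]
side orange [238.1 336.8] 89 mean [455. 317.  42.] min [444. 305.  12.] max [467. 326.  55.]
side pink [335.4 170.7] 1056 mean [ 470. -277.   52.] min [ 406. -361.    5.] max [ 527. -202.  172.]
side bar [343.  141.5] 85 mean [ 466. -280.  170.] min [ 450. -342.  166.] max [ 481. -223.  174.]
bar dir -12.269933 465.3231 -281.0308
ext -62.61074350062263 58.695929025884205 [(np.float64(452.0172015927648), np.float64(-342.21133324580495)), (np.float64(477.7970104382646), np.float64(-223.67564051509459))]
side blue [238.5 142.4] 56 mean [683. -58. 235.] min [ 673. -113.  234.] max [693.  -9. 239.]
plate ((638.6461181640625, -52.850730895996094), (161.77255249023438, 137.13377380371094), 82.48738861083984) 1469
side prong [252.1 155.1] 718 mean [638. -51. 216.] min [ 552. -114.  191.] max [696.  -1. 247.]
top pink [336.2 238.6] 463 mean [ 468. -282.   37.] min [ 411. -357.    5.] max [ 526. -205.  176.]
top bar [344.6 237.8] 116 mean [ 468. -283.  171.] min [ 450. -342.  163.] max [ 485. -224.  178.]
bar dir -13.14656 468.0102 -282.6922
ext -59.97145747674186 60.68100878749086 [(np.float64(454.37012107083166), np.float64(-341.09189404492645)), (np.float64(481.8116469560592), np.float64(-223.60155034806013))]
top blue [279.  174.9] 187 mean [684. -60. 188.] min [ 674. -110.   30.] max [701. -11. 240.]
plate ((639.5269775390625, -55.536048889160156), (154.2489776611328, 133.75006103515625), 82.38609313964844) 1038
top prong [287.8 188.5] 158 mean [632. -87. 219.] min [ 555. -115.  193.] max [708. -49. 248.]
top prong [267.5 188. ] 134 mean [634. -20. 216.] min [565. -44. 191.] max [699.  -4. 240.]
```

View pics/crops0.png

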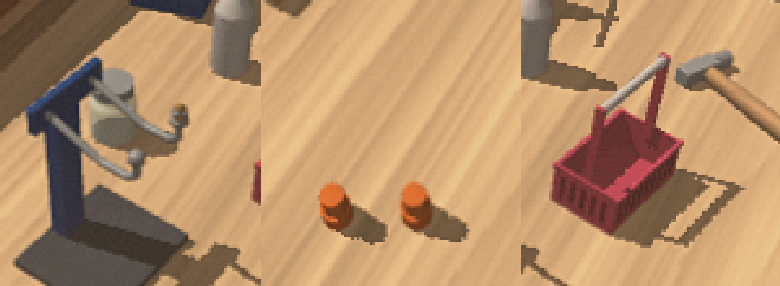

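The crop shows the two-pronged stand, with the brass stud on the right prong at side (284,152) and the ball on the left one. The two orange caps are also in it, and so is the basket with its white bar. The caps measure (455,317), 555 mm from the base, and (514,354), 624 mm. So the one I want is the one at side pixel (238,337). Basket bar: centre about (467,-282), z 171, which matches 165, and yaw about -12.7°. Moving up and across now.

Emit:
step_arm([
  [[0,0,4],0,1],
  [[0,0,4],0,1],
  [[0,0,4],0,1],
  [[0,0,3],0,1],
  [[2.7,-2.8,0],-0.12,1],
  [[2.7,-2.8,0],-0.12,1],
  [[2.7,-2.8,0],-0.12,1],
  [[2.7,-2.8,0],-0.12,1],
])

```text
time: 0.77
position: [268.2, 542.6, 380.9]
tool_rot: [[-0.749, 0.662, -0.0], [0.662, 0.749, -0.001], [-0.0, -0.0, -1.0]]
force: [0.8, 0.7, 0.5]
grip_width: 85.3
grasp_force: 0.0
```

Emit:
step_arm([
  [[2.7,-2.8,0],-0.12,1],
  [[2.7,-2.8,0],-0.12,1],
  [[2.7,-2.8,0],-0.12,1],
  [[2.7,-2.8,0],-0.12,1],
  [[2.6,-2.8,0],-0.12,1],
  [[1.5,-3.7,0],-0.12,1],
  [[1.5,-3.7,0],-0.12,1],
  [[1.5,-3.7,0],-0.12,1],
])

```text
time: 1.43
position: [447.0, 290.9, 380.6]
tool_rot: [[0.114, 0.994, -0.001], [0.994, -0.114, -0.001], [-0.001, -0.001, -1.0]]
force: [0.4, 0.3, 1.0]
grip_width: 85.2
grasp_force: 0.0
```

Emit:
step_arm([
  [[1.5,-3.7,0],-0.12,1],
  [[1.5,-3.7,0],0,1],
  [[1.5,-3.7,0],0,1],
  [[1.5,-3.7,0],0,1],
  [[1.4,-3.7,0],0,1],
  [[1.4,-3.7,0],0,1],
  [[1.4,-3.7,0],0,1],
  [[1.4,-3.7,0],0,1],
])

```text
time: 2.1
position: [562.7, -5.1, 380.8]
tool_rot: [[0.226, 0.974, -0.001], [0.974, -0.226, 0.0], [0.0, -0.001, -1.0]]
force: [0.2, 0.1, 0.1]
grip_width: 85.3
grasp_force: 0.0
```

```bash
python3 - <<'E'
from h import *
s=status.get_state(); print(s["time"],s["position"].__class__,np.round(s["position"],1),np.round(s["joint_positions"],1),np.degrees(np.arctan2(s["tool_rot"][1][1],s["tool_rot"][0][1])))
for n in("side","top"):
    z=np.load(n+"0.npz"); P=cloud(n,z["d"]); Z=P[...,2];X,Y=P[...,0],P[...,1]
    for nm,m in(("stud",(Z>222)&(X<590)&(X>530)&(Y<-60)&(Y>-110)),("ball",(Z>215)&(X<600)&(X>530)&(abs(Y)<45)),
      ("knob",(Z>40)&(Z<60)&(np.hypot(X-455,Y-317)<25)),("post",(Z>225)&(X>660)&(abs(Y)<140)&(X<710))):
        q=P[m]; v,u=np.nonzero(m); print(n,nm,len(q),np.median(q,0).round(1) if len(q) else"", (q.min(0).round(1),q.max(0).round(1)) if len(q) else "",u.mean().round(1),v.mean().round(1))
    fp=(Z>5)&(Z<20)&(abs(Y)<200)&(X>420)&(X<800)
    print(np.nanmedian(Z[(X>350)&(X<450)&(abs(Y)<100)]))
E
```

```text
2.1 <class 'numpy.ndarray'> [562.7  -5.1 380.8] [-3.1 -0.3 93.7  0.  86.6 10. ] -13.072490380931463
side stud 57 [559.3 -75.5 232.1] (array([551.7, -86.3, 223.2]), array([570.4, -69.6, 247.4])) 282.9 154.1
side ball 44 [568.4  -5.6 230. ] (array([562.5, -15.5, 215.1]), array([577.6,  -1.1, 235.1])) 266.4 170.6
side knob 80 [453.1 314.   48.7] (array([443.7, 303.6,  40.1]), array([463.3, 323.3,  55. ])) 239.2 335.0
side post 198 [681.9 -55.8 233.8] (array([ 670.8, -114. ,  225. ]), array([695.8,  -5. , 238.9])) 238.6 143.7
-0.7362475132845248
top stud 32 [563.  -80.4 240. ] (array([555.4, -89.6, 225.1]), array([572.4, -72.4, 248.2])) 286.5 208.5
top ball 24 [571.9 -10.5 232.3] (array([565.1, -20.4, 226.2]), array([578.8,  -3.9, 238.7])) 265.3 206.0
top knob 28 [457.8 311.8  51. ] (array([446.7, 301.9,  40.1]), array([465.2, 320.2,  55.5])) 178.4 242.2
top post 141 [684.9 -60.8 235.5] (array([ 663. , -113.9,  225. ]), array([698.9,  -7.9, 240.4])) 280.1 172.1
0.38086536393109327
```

Emit:
step_arm([
  [[-1.2,-3.46,0],0,1],
  [[-1.2,-3.46,0],0,1],
  [[-1.2,-3.46,0],0,1],
  [[-1.2,-3.46,0],0,1],
  [[-1.2,-3.46,0],0,1],
  [[-1.2,-3.46,0],0,1],
  [[-1.2,-3.46,0],0,1],
  [[-1.17,-3.47,0],0,1],
])

```text
time: 2.77
position: [465.8, -281.4, 380.8]
tool_rot: [[0.226, 0.974, -0.0], [0.974, -0.226, 0.0], [0.0, -0.001, -1.0]]
force: [0.7, -1.3, -0.2]
grip_width: 85.5
grasp_force: 0.0
```

Emit:
step_arm([
  [[0,0,-3.5],0,1],
  [[0,0,-3.5],0,1],
  [[0,0,-3.5],0,1],
  [[0,0,-3.5],0,1],
  [[0,0,-2],0,1],
  [[0,0,-2],0,1],
])

```text
time: 3.27
position: [465.4, -279.2, 198.1]
tool_rot: [[0.226, 0.974, -0.003], [0.974, -0.226, 0.002], [0.001, -0.004, -1.0]]
force: [0.4, 0.6, 1.0]
grip_width: 85.5
grasp_force: 0.0
```

```bash
python3 - <<'E'
from h import *
s=status.get_state(); print(s["time"],np.round(s["position"],1))
a=read_camera("side")[0]; 
save("s1.png",a[60:220,260:420],4)
print(project("side",[s["position"]]),project("top",[s["position"]]))
E
```

```text
3.2667 [ 465.4 -279.2  198.1]
[[344.63470019 133.99038186]] [[345.40929876 238.46159741]]
```

View pics/s1.png

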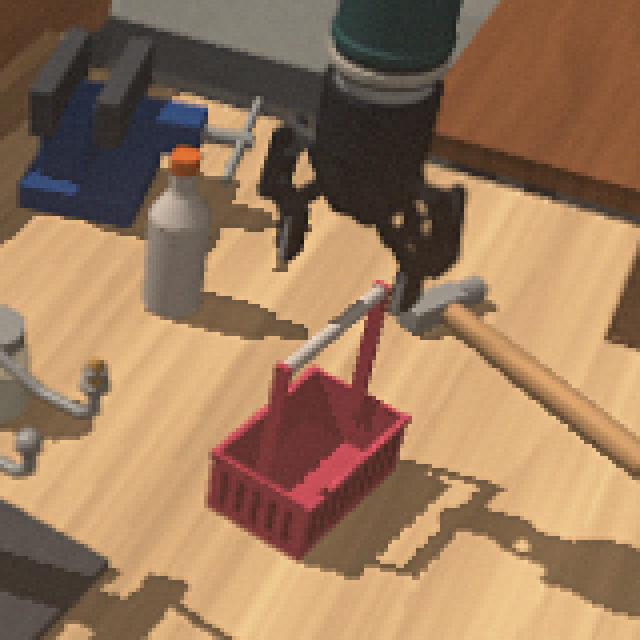

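The crop shows the open fingers above and either side of the white bar, which spans crop (285,365)–(380,290). They close across it and are well lined up, so I'm descending and gripping.

Emit:
step_arm([
  [[0.1,-0.2,-2.5],0,1],
  [[0,0,-1.5],0,1],
  [[0,0,-1],0,1],
  [[0,0,0],0,1],
])

```text
time: 3.65
position: [466.4, -281.0, 148.9]
tool_rot: [[0.226, 0.974, -0.004], [0.974, -0.226, 0.003], [0.002, -0.005, -1.0]]
force: [-0.9, -0.7, 0.7]
grip_width: 85.2
grasp_force: 0.0
```

Emit:
step_arm([
  [[0,0,0],0,-1],
  [[0,0,0],0,-1],
  [[0,0,0],0,-1],
  [[0,0,0],0,-1],
  [[0,0,0],0,-1],
  [[0,0,0],0,-1],
  [[0,0,0],0,-1],
  [[0,0,0],0,-1],
])

```text
time: 4.32
position: [468.2, -282.2, 152.1]
tool_rot: [[0.226, 0.974, 0.001], [0.974, -0.226, -0.0], [-0.0, 0.001, -1.0]]
force: [-1.5, 1.4, 5.1]
grip_width: 10.1
grasp_force: 58.5
```

Emit:
step_arm([
  [[0,0,0],0,-0.2],
  [[0,0,0],0,-0.2],
  [[0,0,-0.5],0,-0.2],
  [[0,0,0],0,-0.2],
  [[0,0,0],0,-0.2],
])

```text
time: 4.73
position: [467.5, -281.7, 145.4]
tool_rot: [[0.226, 0.974, -0.001], [0.974, -0.226, 0.001], [0.001, -0.001, -1.0]]
force: [-0.4, 0.7, -0.2]
grip_width: 34.1
grasp_force: 0.0
```

Emit:
step_arm([
  [[0,0,0],0,-1],
  [[0,0,0],0,-1],
  [[0,0,0],0,-1],
  [[0,0,0],0,-1],
  [[0,0,0],0,-1],
  [[0,0,0],0,-1],
])

```text
time: 5.23
position: [467.9, -282.0, 146.3]
tool_rot: [[0.226, 0.974, -0.0], [0.974, -0.226, 0.0], [0.0, -0.0, -1.0]]
force: [0.0, 0.9, 0.0]
grip_width: 10.3
grasp_force: 58.5
```

Emit:
step_arm([
  [[0,0,2],0,-1],
  [[0,0,3],0,-1],
  [[0,0,3],0,-1],
  [[0,0,3],0,-1],
  [[0,0,2],0,-1],
  [[0,0,0],0,-1],
  [[0,0,0],0,-1],
])

```text
time: 5.82
position: [468.6, -282.5, 277.5]
tool_rot: [[0.226, 0.974, 0.003], [0.974, -0.226, -0.002], [-0.001, 0.003, -1.0]]
force: [-0.3, -0.0, -3.1]
grip_width: 9.8
grasp_force: 58.6
```

Emit:
step_arm([
  [[-0.2,1.6,-0.2],0,-1],
  [[-0.4,3.4,-0.2],0.02,-1],
  [[-0.4,3.4,0],0.02,-1],
  [[-0.4,4,0],0.02,-1],
  [[-0.4,4,0],0.02,-1],
  [[-0.4,4,0],0.02,-1],
  [[-0.3,3.2,0],0,-1],
  [[-0.2,1.6,0],0,-1],
])

```text
time: 6.48
position: [438.0, -25.8, 269.2]
tool_rot: [[0.125, 0.992, -0.005], [0.992, -0.125, 0.003], [0.002, -0.005, -1.0]]
force: [-0.9, -0.3, -2.2]
grip_width: 10.3
grasp_force: 58.6
```

Emit:
step_arm([
  [[0,0,0],0,-1],
  [[0,0,0],0,-1],
  [[0,0,0],0,-1],
  [[0,0,0],0,-1],
])

```text
time: 6.82
position: [440.5, -30.7, 271.2]
tool_rot: [[0.129, 0.992, -0.002], [0.992, -0.129, -0.0], [-0.0, -0.002, -1.0]]
force: [-0.7, 0.1, -2.1]
grip_width: 9.7
grasp_force: 58.6
```

```bash
python3 - <<'E'
from h import *
s=status.get_state(); p=s["position"]; print(s["time"],np.round(p,1), np.degrees(np.arctan2(s["tool_rot"][1][1],s["tool_rot"][0][1])))
ims=[]
for n in("side","top"):
    im,d=read_camera(n); P=cloud(n,d); hsv=cv2.cvtColor(im,cv2.COLOR_RGB2HSV); H,S,V=[hsv[...,i].astype(int) for i in range(3)]
    X,Y,Z=P[...,0],P[...,1],P[...,2]; near=(np.hypot(X-p[0],Y-p[1])<110)
    pk=((H>165)|(H<4))&(S>110)&near&(Z>80)
    for nm,m in(("rim",pk&(Z<210)),("upr",pk&(Z>220)),("bar",(S<70)&(V>100)&near&(Z>270)&(Z<315))):
        q=P[m]
        if len(q): print(n,nm,len(q),q.mean(0).round(1),q.min(0).round(1),q.max(0).round(1)); 
        if len(q)>3 and nm=="rim": print(cv2.minAreaRect(q[:,:2].astype(np.float32)))
    u,v=project(n,[p])[0].astype(int); u=np.clip(u,75,437);v=np.clip(v,75,309); ims.append(im[v-75:v+75,u-75:u+75])
save("c2.png",np.hstack(ims),2.6)
E
```

```text
6.8167 [440.5 -30.7 271.2] -7.387661214825708
side rim 2106 [440.5 -32.9 154.5] [ 384.9 -105.5  122.6] [495.2  45.1 209.9]
((439.44549560546875, -30.625930786132812), (143.86822509765625, 94.53370666503906), 82.48445892333984)
side upr 180 [443.5   4.4 257.1] [409.2 -98.5 220. ] [455.4  37.4 326.4]
side bar 118 [441.  -12.5 294.4] [427.5 -93.4 288.6] [451.1  26.8 306.1]
top rim 6 [419.1  13.5 130.5] [410.5  13.5 128.7] [427.8  13.5 132.9]
((419.1787414550781, 13.487890243530273), (0.012881248258054256, 17.29503631591797), 89.82110595703125)
top upr 8 [432.   12.5 653.3] [424.   11.2 631.3] [440.5  13.3 658.8]
top bar 3 [448.1   9.6 296.4] [445.    9.6 295.5] [451.1   9.6 297.9]
```

View pics/c2.png

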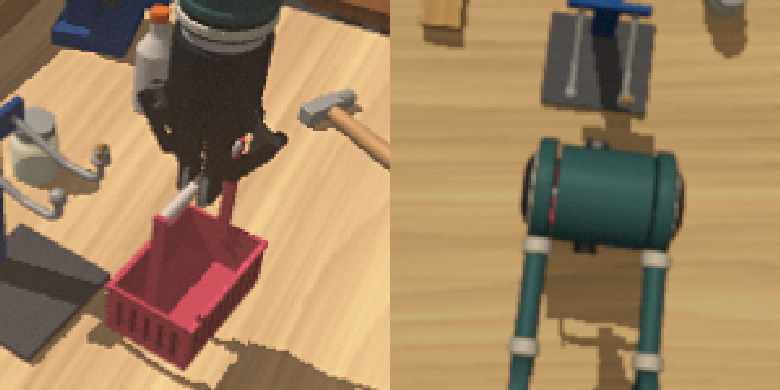

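The basket hangs level in the grip (side crop bar at (180,200)), centred on the TCP with yaw -7.5°. I'm lowering it 22 mm so that the bar clears the stud and the rim clears the prongs, then moving in.

Emit:
step_arm([
  [[0,0,-1.1],0,-1],
  [[0,0,-1.1],0,-1],
  [[1,-0.1,0],0,-1],
  [[1.5,-0.16,0],0,-1],
  [[1.5,-0.16,0],0,-1],
  [[1.5,-0.16,0],0,-1],
  [[1.5,-0.17,0],0,-1],
  [[1,-0.1,0],0,-1],
])

```text
time: 7.58
position: [522.6, -39.0, 249.5]
tool_rot: [[0.128, 0.992, -0.0], [0.992, -0.128, 0.0], [-0.0, -0.0, -1.0]]
force: [0.1, -0.4, -2.3]
grip_width: 9.7
grasp_force: 58.6
```

Emit:
step_arm([
  [[0.8,-0.1,0],0,-1],
  [[1.2,-0.14,0],0,-1],
  [[1.2,-0.14,0],0,-1],
  [[1.2,-0.14,0],0,-1],
  [[1.2,-0.14,0],0,-1],
  [[0.8,-0.1,0],0,-1],
  [[0,0,0],0,-1],
  [[0,0,0],0,-1],
])

```text
time: 8.25
position: [585.2, -46.2, 250.1]
tool_rot: [[0.128, 0.992, -0.001], [0.992, -0.128, 0.0], [-0.0, -0.001, -1.0]]
force: [-0.8, 0.6, -2.3]
grip_width: 9.8
grasp_force: 58.6
```

```bash
python3 - <<'E'
from h import *
s=status.get_state(); p=s["position"]; print(s["time"],np.round(p,1), s["force"])
im,d=read_camera("side"); P=cloud("side",d); hsv=cv2.cvtColor(im,cv2.COLOR_RGB2HSV); H,S,V=[hsv[...,i].astype(int) for i in range(3)]
X,Y,Z=P[...,0],P[...,1],P[...,2]; near=(np.hypot(X-p[0],Y-p[1])<110)
m=((H>165)|(H<4))&(S>110)&near&(Z>80)&(Z<180); print(cv2.minAreaRect(P[m][:,:2].astype(np.float32)))
save("s3.png",im[80:230,210:350],4)
E
```

```text
8.25 [585.2 -46.2 250.1] [-0.75381098  0.58960065 -2.27871528]
((610.4276123046875, -48.88945007324219), (143.67373657226562, 144.43942260742188), 82.88220977783203)
```

View pics/s3.png

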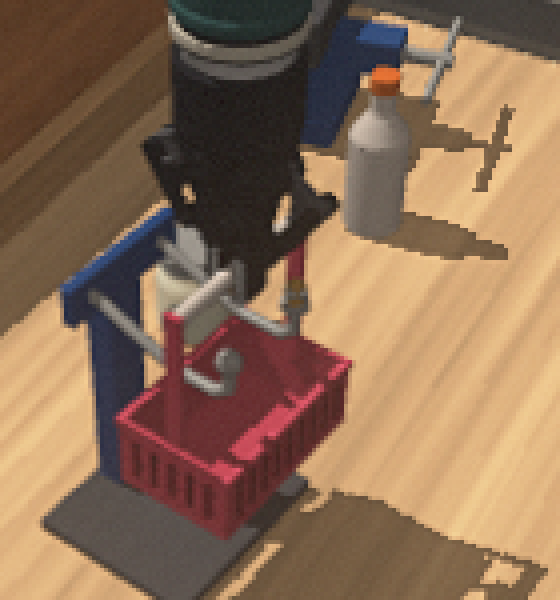

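The bar is over the prongs and both upturned ends are on its near side, at crop (228,365) and (293,290). The prongs pass through the handle. Next: 5 mm further in, then down.

Emit:
step_arm([
  [[0.55,-0.08,0],0,-1],
  [[0,0,-1.2],0,-1],
  [[0,0,-1.5],0,-1],
  [[0,0,-1.2],0,-1],
  [[0,0,-1],0,-1],
  [[0,0,-0.6],0,-1],
  [[0,0,-0.4],0,-1],
  [[0,0,0],0,-1],
])

```text
time: 8.97
position: [589.7, -46.9, 190.0]
tool_rot: [[0.128, 0.992, -0.002], [0.992, -0.128, 0.0], [-0.0, -0.002, -1.0]]
force: [-0.2, 0.3, -2.7]
grip_width: 10.1
grasp_force: 58.6
```

Emit:
step_arm([
  [[0,0,-0.2],0,-1],
  [[0,0,-0.2],0,-1],
  [[0,0,0],0,-1],
  [[0,0,0],0,-1],
])

```text
time: 9.3
position: [590.7, -47.0, 187.7]
tool_rot: [[0.128, 0.992, 0.001], [0.992, -0.128, -0.0], [-0.0, 0.001, -1.0]]
force: [0.6, 0.9, -2.1]
grip_width: 10.0
grasp_force: 58.7
```

Emit:
step_arm([
  [[0,0,-0.15],0,-1],
  [[0,0,-0.1],0,-1],
  [[0,0,0],0,-1],
  [[0,0,0],0,-1],
])

```text
time: 9.63
position: [591.1, -47.0, 186.1]
tool_rot: [[0.128, 0.992, 0.002], [0.992, -0.128, -0.0], [0.0, 0.002, -1.0]]
force: [-1.1, 0.4, 4.9]
grip_width: 10.0
grasp_force: 59.3
```

Emit:
step_arm([
  [[0,0,-0.1],0,-1],
  [[0,0,-0.1],0,-1],
  [[0,0,0],0,-1],
  [[0,0,0],0,-1],
])

```text
time: 9.97
position: [591.2, -47.1, 185.9]
tool_rot: [[0.128, 0.992, 0.002], [0.992, -0.128, -0.0], [-0.0, 0.002, -1.0]]
force: [-5.6, -1.1, 13.0]
grip_width: 10.2
grasp_force: 60.2
```

Emit:
step_arm([
  [[0,0,0.2],0,-1],
  [[0,0,0],0,-0.6],
  [[0,0,0],0,-0.3],
  [[0,0,0],0,0],
  [[0,0,0],0,0],
  [[0,0,0],0,0],
  [[0,0,0],0,0],
])

```text
time: 10.55
position: [590.3, -46.9, 184.3]
tool_rot: [[0.128, 0.992, -0.001], [0.992, -0.128, 0.0], [0.0, -0.001, -1.0]]
force: [-0.0, 0.5, 0.3]
grip_width: 42.4
grasp_force: 0.0
```

Emit:
step_arm([
  [[0,0,0.5],0,0],
  [[0,0,1.5],0,0],
  [[0,0,2.5],0,0],
  [[0,0,3.5],0,0],
  [[0,0,3.5],0,0],
  [[0,0,3.5],0,0],
  [[0,0,3],0,0],
  [[0,0,0],0,0],
])

```text
time: 11.22
position: [593.5, -47.3, 374.2]
tool_rot: [[0.128, 0.992, 0.014], [0.992, -0.128, -0.002], [0.0, 0.014, -1.0]]
force: [1.5, -0.0, 1.1]
grip_width: 42.4
grasp_force: 0.0
```

Emit:
step_arm([
  [[-1.2,3.5,0],0,1],
  [[-1.2,3.7,0],0,1],
  [[-1.2,3.7,0],0,1],
  [[-1.2,3.7,0],0,1],
  [[-1.2,3.7,0],0,1],
  [[-1.2,3.7,0],0,1],
  [[-1.2,3.7,0],0,1],
  [[-1.2,3.7,0],0,1],
])

```text
time: 11.88
position: [493.5, 248.7, 365.2]
tool_rot: [[0.128, 0.992, 0.001], [0.992, -0.128, 0.0], [0.0, 0.001, -1.0]]
force: [1.3, 0.3, 0.0]
grip_width: 85.8
grasp_force: 0.0
```

```bash
python3 - <<'E'
from h import *
s=status.get_state(); p=s["position"]; print(s["time"],np.round(p,1), s["force"])
ims=[]
for n in("side","top"):
    im,d=read_camera(n); np.savez(n+"4.npz",im=im,d=d); P=cloud(n,d); hsv=cv2.cvtColor(im,cv2.COLOR_RGB2HSV); H,S,V=[hsv[...,i].astype(int) for i in range(3)]
    X,Y,Z=P[...,0],P[...,1],P[...,2]
    for nm,m in(("stud",(Z>222)&(Z<255)&(X<590)&(X>530)&(Y<-60)&(Y>-110)&(H>12)&(H<30)&(S>80)),("knobtop",(Z>45)&(Z<60)&(H<14)&(S>190)&(np.hypot(X-455,Y-317)<30)),("cap",(Z>5)&(Z<60)&(H<14)&(S>190)&(np.hypot(X-455,Y-317)<30))):
        q=P[m]; print(n,nm,len(q),q.mean(0).round(1) if len(q) else "",((q.min(0)+q.max(0))/2).round(1) if len(q) else "")
    u,v=[int(a) for a in project(n,[[590,-47,180]])[0]]; ims.append(im[v-65:v+65,u-65:u+65])
save("c4.png",np.hstack(ims),3)
E
```

```text
11.8833 [493.5 248.7 365.2] [1.25467773 0.25340004 0.04614106]
side stud 20 [558.9 -77.2 239.3] [559.5 -78.1 237.5]
side knobtop 59 [453.4 314.7  49.2] [453.5 314.   48.5]
side cap 104 [452.7 318.   37.3] [453.7 315.6  29.3]
top stud 12 [562.1 -79.3 243.2] [562.3 -80.1 239.8]
top knobtop 1 [457.7 301.4  51.2] [457.7 301.4  51.2]
top cap 6 [452.9 302.5  33.8] [452.2 302.1  36.7]
```

View pics/c4.png

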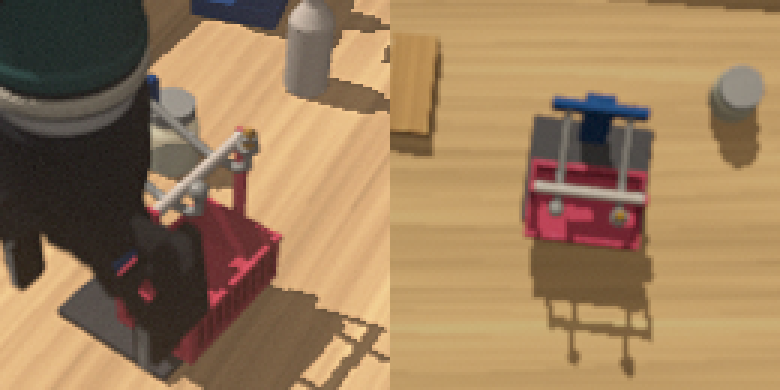

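Basket check: in the top crop the white bar lies across both prongs, at (535,187)–(645,195), behind the ball and the stud. It hangs free and the grip is off. Next the near cap, at about (455.5,313); I'll turn so the fingers clear the other cap.

Emit:
step_arm([
  [[-1.3,2.2,-2],-0.12,1],
  [[-1.3,2.2,-3],-0.12,1],
  [[-1.2,2,-3.5],-0.12,1],
  [[0,0,-3.5],-0.12,1],
  [[0,0,-3.5],-0.12,1],
  [[0,0,-3.5],-0.12,1],
  [[0,0,-3.5],-0.11,1],
  [[0,0,-1.5],0,1],
])

```text
time: 12.65
position: [453.8, 308.4, 119.9]
tool_rot: [[0.821, 0.571, -0.006], [0.571, -0.821, -0.004], [-0.008, -0.0, -1.0]]
force: [-1.1, -0.2, -0.2]
grip_width: 85.6
grasp_force: 0.0
```

Emit:
step_arm([
  [[0,0,0],0,1],
  [[0,0,0],0,1],
  [[0,0,0],0,1],
])

```text
time: 12.9
position: [458.0, 311.2, 126.9]
tool_rot: [[0.818, 0.575, 0.002], [0.575, -0.818, 0.001], [0.003, 0.0, -1.0]]
force: [0.2, 0.5, -0.4]
grip_width: 85.5
grasp_force: 0.0
```

```bash
python3 - <<'E'
from h import *
s=status.get_state(); p=s["position"]; print(s["time"],np.round(p,1))
im,d=read_camera("side"); P=cloud("side",d); hsv=cv2.cvtColor(im,cv2.COLOR_RGB2HSV); H,S,V=[hsv[...,i].astype(int) for i in range(3)]
K,D,c,R=cam("side")
m=((H<14)&(S>180)&(V>90)).astype(np.uint8); k,l,st,ce=cv2.connectedComponentsWithStats(m)
for i in range(1,k):
    if st[i,4]>20:
        # silhouette bottom/top and axis: ray through blob centre onto plane z=25 
        u=ce[i].reshape(1,1,2); q=cv2.undistortPoints(u,K,D).ravel(); r=R@np.array([q[0],q[1],1]); t=(25-c[2])/r[2]; print(ce[i],st[i],(c+t*r).round(1))
save("s5.png",im[230:380,170:300],4)
E
```

```text
12.9 [458.  311.2 126.9]
[305.84615385  99.74358974] [303  97   7   7  39] [ 741.3 -636.3   25. ]
[208.03205128 339.07051282] [203 331  12  17 156] [514.3 351.7  25. ]
[240.75       342.59615385] [235 333  10  15  52] [446.4 320.2  25. ]
```

View pics/s5.png

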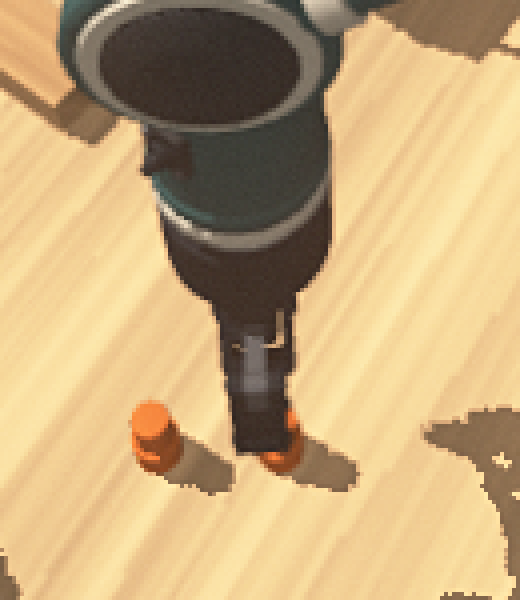

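The near cap is partly hidden by the finger at crop (280,440), and the second cap stands clear at (155,437). I'll fix the cap's axis from the unobstructed first pictures.

```bash
python3 - <<'E'
from h import *
for n in("side","top"):
    z=np.load(n+"0.npz"); im=z["im"]; hsv=cv2.cvtColor(im,cv2.COLOR_RGB2HSV); H,S,V=[hsv[...,i].astype(int) for i in range(3)]
    K,D,c,R=cam(n)
    k,l,st,ce=cv2.connectedComponentsWithStats(((H<14)&(S>180)&(V>90)).astype(np.uint8))
    for i in range(1,k):
        if st[i,4]>15:
            q=cv2.undistortPoints(ce[i].reshape(1,1,2),K,D).ravel(); r=R@np.array([q[0],q[1],1]); t=(25-c[2])/r[2]; print(n,ce[i].round(1),st[i],(c+t*r).round(1))
E
```

```text
side [305.9  99.8] [303  97   7   7  41] [ 741. -636.   25.]
side [208.  339.1] [203 331  12  17 151] [514.4 351.7  25. ]
side [239.  338.8] [234 330  11  18 147] [454.3 314.9  25. ]
top [505.  239.8] [496 207  16  81 664] [ 460.1 -933.8   25. ]
top [506.9 296.5] [503 285   9  22 101] [ 248.3 -921.4   25. ]
top [443.  302.2] [438 295   9  16  42] [ 229.1 -678.1   25. ]
top [462.3 300.3] [459 295   8  13  40] [ 235.6 -751.7   25. ]
top [467.  314.4] [463 306   9  18  50] [ 184.2 -765.6   25. ]
top [508.7 324.1] [505 306   7  41 137] [ 147.9 -919.1   25. ]
top [449.1 314.8] [446 311   7   9  21] [ 183.4 -698.1   25. ]
top [509.8 353.9] [508 347   4  16  34] [  41.7 -913.8   25. ]
top [510.6 369.5] [510 364   2  12  18] [ -13.  -911.5   25. ]
```

Emit:
step_arm([
  [[-0.1,0.1,-2.5],0,1],
  [[-0.1,0.1,-2.5],0,1],
  [[0,0,-2.5],0,1],
  [[0,0,-1.5],0,1],
  [[0,0,-1],0,1],
  [[0,0,-0.4],0,1],
  [[0,0,0],0,1],
  [[0,0,0],0,1],
])

```text
time: 13.62
position: [455.9, 313.6, 22.6]
tool_rot: [[0.818, 0.575, 0.002], [0.575, -0.818, 0.001], [0.003, 0.0, -1.0]]
force: [0.7, 0.1, 0.3]
grip_width: 85.3
grasp_force: 0.0
```

Emit:
step_arm([
  [[0,0,0],0,-1],
  [[0,0,0],0,-1],
  [[0,0,0],0,-1],
  [[0,0,0],0,-1],
  [[0,0,0],0,-1],
  [[0,0,0],0,-1],
  [[0,0,0],0,-1],
  [[0,0,0],0,-1],
])

```text
time: 14.28
position: [454.8, 313.0, 22.0]
tool_rot: [[0.818, 0.575, 0.0], [0.575, -0.818, 0.0], [0.0, 0.0, -1.0]]
force: [-0.5, -0.7, 4.7]
grip_width: 22.6
grasp_force: 58.6
```

Emit:
step_arm([
  [[0,0,1],0,-1],
  [[0,0,3],0,-1],
  [[0,0,4],0,-1],
  [[0,0,4],0,-1],
  [[0,0,4],0,-1],
  [[0,0,4],0,-1],
  [[0,0,4],0,-1],
  [[0,0,4],0,-1],
])

```text
time: 14.95
position: [454.0, 312.5, 303.8]
tool_rot: [[0.818, 0.575, 0.001], [0.575, -0.818, 0.0], [0.001, 0.0, -1.0]]
force: [1.3, 0.8, 0.4]
grip_width: 22.6
grasp_force: 58.8
```

Emit:
step_arm([
  [[1,-3.8,0.5],0,-1],
  [[1,-3.8,0],0,-1],
  [[1,-3.8,0],0,-1],
  [[1,-3.8,0],0,-1],
  [[1,-3.8,0],0,-1],
  [[0,0,0],0,-1],
  [[0,0,0],0,-1],
  [[0,0,0],0,-1],
])

```text
time: 15.62
position: [504.4, 122.9, 306.4]
tool_rot: [[0.819, 0.574, 0.0], [0.574, -0.819, 0.001], [0.0, -0.001, -1.0]]
force: [-1.3, 0.2, -0.9]
grip_width: 22.3
grasp_force: 58.9
```

```bash
python3 - <<'E'
from h import *
s=status.get_state(); p=s["position"]; print(s["time"],np.round(p,1),s["force"].round(1))
im,d=read_camera("side"); P=cloud("side",d); hsv=cv2.cvtColor(im,cv2.COLOR_RGB2HSV); H,S,V=[hsv[...,i].astype(int) for i in range(3)]
m=(H<14)&(S>180)&(V>80)&(np.hypot(P[...,0]-p[0],P[...,1]-p[1])<60)&(P[...,2]>120); q=P[m]; v,u=np.nonzero(m)
print(len(q),q.mean(0),q.min(0),q.max(0),u.min(),u.max(),v.min(),v.max())
if len(q)>10:
    for w in(5,15,25): 
        pass
    uu,vv=int(u.mean()),int(v.mean()); save("s6.png",im[vv-45:vv+45,uu-45:uu+45],6)
E
```

```text
15.6167 [504.4 122.9 306.4] [-1.3  0.2 -0.9]
45 [502.25379703 134.43311906 296.16799763] [490.91553849 122.49738884 286.49417477] [516.89265412 141.91900415 326.42391811] 256 268 191 204
```

View pics/s6.png

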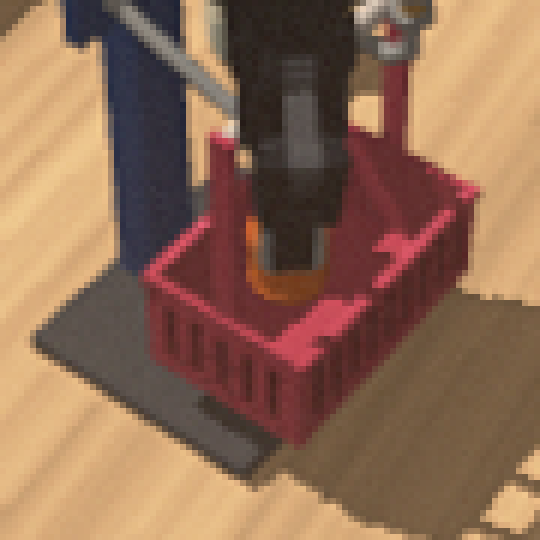

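The cap is held upright: its skirt shows below the finger at crop (285,270), spanning columns 247–330. Moving above the stud.

Emit:
step_arm([
  [[0.6,-2,0],0,-1],
  [[1.1,-3.9,0],0,-1],
  [[1.1,-3.9,0],0,-1],
  [[1.1,-3.9,0],0,-1],
  [[1,-3.7,0],0,-1],
  [[0.9,-2.9,0],0,-1],
  [[0,0,-1],0,-1],
  [[0,0,0],0,-1],
])

```text
time: 16.33
position: [562.2, -79.6, 294.1]
tool_rot: [[0.818, 0.575, -0.003], [0.575, -0.818, 0.001], [-0.002, -0.003, -1.0]]
force: [-1.1, -0.8, -1.1]
grip_width: 22.0
grasp_force: 59.0
```

Emit:
step_arm([
  [[0,0,0],0,-1],
  [[0,0,0],0,-1],
  [[0,0,0],0,-1],
])

```text
time: 16.58
position: [562.6, -78.3, 296.5]
tool_rot: [[0.817, 0.577, 0.0], [0.577, -0.817, 0.0], [0.0, -0.0, -1.0]]
force: [0.0, -0.8, -0.8]
grip_width: 22.7
grasp_force: 59.0
```

```bash
python3 - <<'E'
from h import *
s=status.get_state(); p=s["position"]; print(s["time"],np.round(p,1),s["force"].round(1))
for n in("side","top"):
    im,d=read_camera(n); np.savez(n+"7.npz",im=im,d=d); P=cloud(n,d); hsv=cv2.cvtColor(im,cv2.COLOR_RGB2HSV); H,S,V=[hsv[...,i].astype(int) for i in range(3)]
    near=(np.hypot(P[...,0]-p[0],P[...,1]-p[1])<40)
    for nm,m in(("cap",(H<12)&(S>170)&(V>70)&near&(P[...,2]>255)),("brass",(H>14)&(H<32)&(S>80)&near&(P[...,2]>222)&(P[...,2]<252))):
        v,u=np.nonzero(m); q=P[m]
        if len(q): 
            print(n,nm,len(q),"mean",q.mean(0).round(1),"z",q[:,2].min().round(),q[:,2].max().round(),"u",u.min(),u.max(),"v",v.min(),v.max())
            if n=="side":
                for r in range(v.min(),v.max()+1): print(r,u[v==r].min() if (v==r).any() else "",u[v==r].max() if (v==r).any() else "",end="; ")
                print()
    print(n,"axis proj under",project(n,[[p[0],p[1],p[2]-22],[p[0],p[1],p[2]],[562,-80,246],[562,-80,228]]).round(1).tolist())
    if n=="side":
        u,v=project(n,[[562,-80,255]])[0].astype(int); save("s7.png",im[v-40:v+40,u-40:u+40],7)
E
```

```text
16.5833 [562.6 -78.3 296.5] [ 0.  -0.8 -0.8]
side cap 46 mean [558.  -67.8 285.9] z 277.0 301.0 u 279 288 v 133 143
133 279 279; 134 279 279; 135 279 279; 136 279 279; 137 279 279; 138 279 279; 139 279 288; 140 279 288; 141 279 288; 142 280 287; 143 281 286; 
side brass 19 mean [558.9 -77.8 238.4] z 227.0 247.0 u 282 285 v 149 156
149 283 283; 150 283 285; 151 282 285; 152 283 285; 153 284 284; 154 284 284; 155 282 285; 156 283 284; 
side axis proj under [[283.1, 140.9], [283.4, 133.9], [283.1, 149.4], [282.8, 154.7]]
top axis proj under [[286.6, 207.4], [287.2, 206.7], [286.5, 208.5], [286.1, 209.1]]
```

View pics/s7.png

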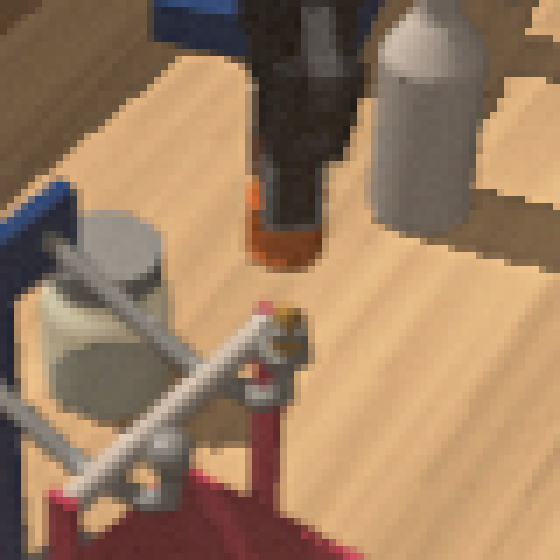

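The cap's centre is at crop x≈285 and the stud's at x≈289, about 1 mm apart, with the top view agreeing on the other direction. Shifting (-0.5,-1.5) mm and coming down with the force watched.

Emit:
step_arm([
  [[-0.05,-0.15,-0.8],0,-1],
  [[0,0,-0.8],0,-1],
  [[0,0,-0.6],0,-1],
  [[0,0,-0.2],0,-1],
  [[0,0,0],0,-1],
  [[0,0,0],0,-1],
])

```text
time: 17.18
position: [561.9, -81.7, 271.6]
tool_rot: [[0.818, 0.575, -0.001], [0.575, -0.818, 0.0], [-0.001, -0.001, -1.0]]
force: [-0.6, 0.6, -0.5]
grip_width: 22.6
grasp_force: 59.0
```

Emit:
step_arm([
  [[0,0,-0.2],0,-1],
  [[0,0,-0.2],0,-1],
  [[0,0,0],0,-1],
  [[0,0,0],0,-1],
])

```text
time: 17.52
position: [562.1, -81.7, 268.1]
tool_rot: [[0.818, 0.575, -0.0], [0.575, -0.818, 0.0], [-0.0, -0.0, -1.0]]
force: [0.8, 0.3, -0.5]
grip_width: 22.3
grasp_force: 59.0
```

Emit:
step_arm([
  [[0,0.17,0],0,-1],
  [[0,0,-0.1],0,-1],
  [[0,0,-0.1],0,-1],
  [[0,0,0],0,-1],
  [[0,0,0],0,-1],
])

```text
time: 17.93
position: [562.0, -79.9, 266.0]
tool_rot: [[0.818, 0.575, -0.0], [0.575, -0.818, 0.0], [-0.0, -0.0, -1.0]]
force: [0.6, -0.8, 0.6]
grip_width: 22.2
grasp_force: 59.0
```

Emit:
step_arm([
  [[0,0,-0.1],0,-1],
  [[0,0,-0.1],0,-1],
  [[0,0,0],0,-1],
  [[0,0,0],0,-1],
])

```text
time: 18.27
position: [562.0, -79.9, 264.0]
tool_rot: [[0.818, 0.575, -0.0], [0.575, -0.818, 0.0], [-0.0, -0.0, -1.0]]
force: [0.3, -0.1, 1.0]
grip_width: 22.4
grasp_force: 59.0
```

Emit:
step_arm([
  [[0,0,-0.1],0,-1],
  [[0,0,-0.05],0,-1],
  [[0,0,0],0,-1],
  [[0,0,0],0,-1],
])

```text
time: 18.6
position: [562.1, -80.0, 262.7]
tool_rot: [[0.818, 0.575, 0.0], [0.575, -0.818, -0.0], [-0.0, 0.0, -1.0]]
force: [-0.4, -0.7, 0.4]
grip_width: 22.6
grasp_force: 59.1
```

Emit:
step_arm([
  [[0,0,-0.1],0,-1],
  [[0,0,0],0,-1],
  [[0,0,0],0,-1],
])

```text
time: 18.85
position: [562.2, -80.1, 262.0]
tool_rot: [[0.818, 0.575, 0.0], [0.575, -0.818, -0.0], [0.0, 0.0, -1.0]]
force: [-1.1, -1.2, 1.7]
grip_width: 22.6
grasp_force: 59.6
```

Emit:
step_arm([
  [[0,0,-0.1],0,-1],
  [[0,0,0],0,-1],
  [[0,0,0],0,-1],
])

```text
time: 19.1
position: [562.4, -80.0, 261.6]
tool_rot: [[0.818, 0.575, 0.001], [0.575, -0.818, -0.0], [0.001, 0.001, -1.0]]
force: [-1.0, 0.4, 5.2]
grip_width: 22.6
grasp_force: 60.1
```

Contact is at TCP z 262, where the lip should meet the sprung balls (predicted 263). Pressing on.

Emit:
step_arm([
  [[0,0,-0.1],0,-1],
  [[0,0,-0.1],0,-1],
  [[0,0,0],0,-1],
])

```text
time: 19.35
position: [562.9, -79.8, 261.1]
tool_rot: [[0.818, 0.575, 0.003], [0.575, -0.818, -0.0], [0.002, 0.002, -1.0]]
force: [-2.3, 0.8, 9.9]
grip_width: 22.6
grasp_force: 61.1
```

Emit:
step_arm([
  [[0,0,-0.1],0,-1],
  [[0,0,-0.1],0,-1],
  [[0,0,0],0,-1],
])

```text
time: 19.6
position: [563.3, -79.9, 260.1]
tool_rot: [[0.818, 0.575, 0.004], [0.575, -0.818, -0.0], [0.003, 0.003, -1.0]]
force: [-3.6, 1.0, 11.7]
grip_width: 22.4
grasp_force: 61.4
```

Emit:
step_arm([
  [[0,0,-0.1],0,-1],
  [[0,0,-0.1],0,-1],
  [[0,0,0],0,-1],
])

```text
time: 19.85
position: [562.0, -80.1, 255.2]
tool_rot: [[0.818, 0.575, 0.0], [0.575, -0.818, -0.0], [0.0, 0.001, -1.0]]
force: [-2.0, -1.1, 1.4]
grip_width: 22.4
grasp_force: 59.4
```

Emit:
step_arm([
  [[0,0,-0.1],0,-1],
  [[0,0,-0.1],0,-1],
  [[0,0,0],0,-1],
])

```text
time: 20.1
position: [561.6, -79.8, 251.3]
tool_rot: [[0.818, 0.575, -0.002], [0.575, -0.818, 0.001], [-0.001, -0.001, -1.0]]
force: [-0.7, -0.0, -2.4]
grip_width: 22.6
grasp_force: 59.2
```

Clicked: the force fell from 11.7 N to -2.4 N. Pressing on to the collar.

Emit:
step_arm([
  [[0,0,-0.1],0,-1],
  [[0,0,-0.1],0,-1],
  [[0,0,-0.1],0,-1],
  [[0,0,0],0,-1],
])

```text
time: 20.43
position: [562.2, -79.9, 250.1]
tool_rot: [[0.818, 0.575, 0.0], [0.575, -0.818, 0.0], [0.0, 0.0, -1.0]]
force: [-1.0, 0.6, 1.5]
grip_width: 22.0
grasp_force: 60.2
```

Emit:
step_arm([
  [[0,0,-0.1],0,-1],
  [[0,0,-0.1],0,-1],
  [[0,0,0],0,-1],
  [[0,0,0],0,-1],
])

```text
time: 20.77
position: [562.4, -79.8, 249.9]
tool_rot: [[0.818, 0.575, 0.002], [0.575, -0.818, 0.0], [0.001, 0.001, -1.0]]
force: [-4.2, 1.1, 10.1]
grip_width: 22.5
grasp_force: 61.8
```

Emit:
step_arm([
  [[-0.03,0,-0.1],0,-1],
  [[-0.02,0,-0.1],0,-1],
  [[0,0,0],0,-1],
  [[0,0,0],0,-1],
  [[0,0,0],0,-1],
  [[0,0,0],0,-1],
])

```text
time: 21.27
position: [562.4, -79.7, 249.7]
tool_rot: [[0.818, 0.575, 0.004], [0.575, -0.818, -0.0], [0.003, 0.002, -1.0]]
force: [-6.6, 1.1, 14.9]
grip_width: 22.6
grasp_force: 63.2
```

```bash
python3 - <<'E'
from h import *
s=status.get_state(); p=s["position"]; print(s["time"],np.round(p,1),s["force"].round(1))
im,d=read_camera("side"); u,v=project("side",[[565,-60,225]])[0].astype(int); save("s9.png",im[v-50:v+70,u-60:u+60],5)
E
```

```text
21.2667 [562.4 -79.7 249.7] [-6.6  1.1 14.9]
```

View pics/s9.png

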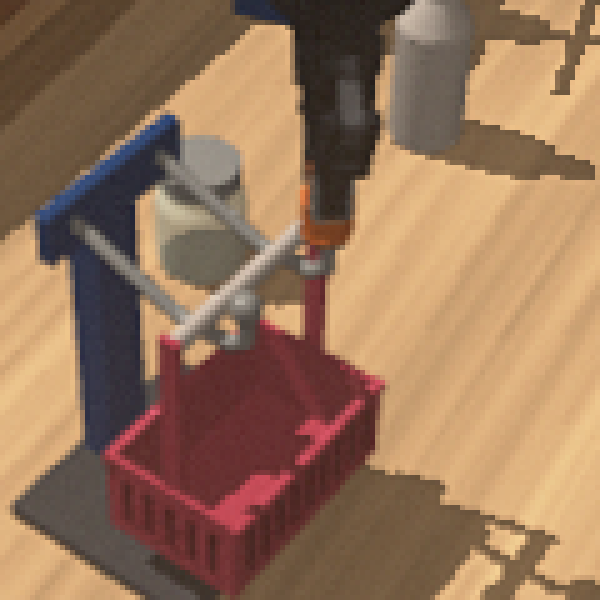

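The cap sits on the stud at crop (325,225), the basket hangs on both prongs with the bar at (180,335)–(300,235), and the push is a steady 15 N. Handing in.

```bash
python3 -c "
from plant import ticket; print(ticket.job_done())"
```

```text
the job is handed in; nothing more can be done
None
```

The basket hangs by its bar across both prongs, and the cap clicked onto the brass stud, bottomed on the collar and was still held down at about 15 N when I handed the job in at about 21 s.

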